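# Slide a culture dish under the camera by a locked carriage

## Task

Bring the culture dish under the camera: press the round lock button at the rear of the imaging stand's carriage and, holding it down, push the carriage along its rods until it rests against the end stop by the column; then let the button spring up so the carriage is locked there, and move clear. Do it with the fingertips only: do not grasp or lift anything, do not shove the carriage against its lock, do not touch the dish, which must stay lying in its nest, and leave the other things on the table where they are.

Things in the scene. Friction and masses are not known exactly. Their poses are not given: they have to be found in the camera images.
- stand: dish imaging stand, screwed down: grey base plate, 110 mm (its x) by 440 mm (its y), with two steel guide rods along y. Origin: base centre, on the worktop; z up; +y runs along the rods to the column (40x32 mm, 283 mm high, at y = +198 mm), at whose foot is the end-stop block with two rubber bumpers
- carriage (a joint): slide of the aluminium dish carriage along the stand's +y, m: 0.110 against the end stop; starts at 0, at the rear. Carriage: 106 mm wide, 248 mm long, 0.7 kg; platform top 70 mm above the worktop; at the rear (-y) end a step 60 mm long, top 48 mm above the worktop, holds the lock button. Button down: runs lightly (about 2 N). Button up: its pin locks between rack teeth, a notch each 11 mm, one at 0 and one at 0.110; about 1 mm of play
- lock_button (a joint): travel of the lock button, m: 0 up (carriage locked), 0.006 fully down. From 0.004 on the lock's pin is clear of the teeth and the carriage free. Sprung: 4 N starts it, 6.5 N holds it fully down; it springs up when let go at a notch, and stays part down over a tooth
- button_top (a point): centre of the flat top of the round black lock button, 24 mm across, on the carriage's rear step, pressed straight down. 56 mm above the worktop when up, 50 mm when fully down. Moves with button and carriage; 160 mm behind (-y of the stand) the nest's centre. Open above, behind and at both sides
- shoulder (a point): middle of the upper edge of the carriage's shoulder: upright face, 106 mm wide, 22 mm high, between step and platform, looking to the stand's -y. 24 mm on the camera side of the button's centre, top 70 mm above the worktop. A finger on the button can push the carriage by it, or by friction on the button alone
- nest (a point): centre of the floor of the round nest for the dish in the carriage's platform, 93 mm across, 7 mm deep; the floor is 63 mm above the worktop. Moves with the carriage
- camera_axis (a point): point on the camera's vertical axis, fixed to the stand at x = 0, y = +115 mm, at the height of the nest's floor; the nest comes under it at the end stop. The camera head there: a barrel 62 mm across, 172 to 262 mm above the worktop, and below it a ring light 80 mm across, 162 to 176 mm above the worktop
- dish: lidded petri dish with pale agar, 89 mm across and 15 mm high, lying loose in the nest of the carriage; origin: centre of its underside
- spare_dish_low: lower of two stacked spare lidded petri dishes, 89 mm across, 15 mm high, standing in front of the stand; origin: centre of its underside
- spare_dish_top: upper of the two stacked spare petri dishes, 89 mm across, 15 mm high; origin: centre of its underside
- vial: small amber vial with a black cap, 23 mm across, 48 mm high, standing close in front of the stand; origin: centre of its underside
- sample_bottle: small clear sample bottle, 29 mm across, 75 mm high, standing beside the lock end of the stand; origin: centre of its underside
- loop_holder: thin inoculating-loop holder, 165 mm long, 8 mm thick, lying to the right of the stand; origin: under its middle
- beaker: empty beaker, 55 mm across, 70 mm high, near the robot on the right; origin: centre of its underside
- timer: white bench timer, 64x64x21 mm, near the robot on the right; origin: centre of its underside
Mind the look-alikes: they are no part of the job. What is shaped like the dish but blue or pink is not meant.

How it is judged:
On the way, in this order (a step that is already met when the one before it is completed fails the run):
1. the carriage is well on its way to the end stop with the lock button held down (value of joint lock_button above 0.0035 m and value of joint carriage above 0.06 m), for 0.05 s.
2. the carriage is against the end stop with the lock button still held down (value of joint lock_button above 0.0035 m and value of joint carriage above 0.107 m), for 0.1 s.
At the end, for the whole second after the job is handed in: The carriage stands within 3 mm of its end stop, the lock button has sprung up (within 1 mm), and the dish lies flat and at rest in its nest within 9 mm of the camera's axis (value of joint carriage above 0.107 m and value of joint lock_button below 0.001 m and horizontal distance between dish and camera_axis below 0.009 m and z of dish in the frame of nest below 0.003 m and angle between dish's own z axis and vertical below 0.05 rad and linear speed of dish below 0.01 m/s); the robot touches nothing.
It fails at once if the carriage is shoved along against its lock (more than 30 N on the stand, the button up and the carriage moving) (value of joint lock_button below 0.0005 m and velocity of joint carriage above 0.01 m/s and contact force between any of the fingers, the arm and stand above 30 N).
It fails at once if the robot touches the dish (more than 0.3 N) (contact force between any of the fingers, the arm and dish above 0.3 N).
It fails at once if the dish is lifted or thrown out of its nest (more than 5 mm up, or 9 mm aside) (z of dish in the frame of nest above 0.005 m or horizontal distance between dish and nest above 0.009 m).
It fails at once if another thing on the table is moved by more than 15 mm (distance of any of spare_dish_low, spare_dish_top, vial, sample_bottle, loop_holder, beaker, timer from where it was at the start of the episode above 0.015 m).
It also fails if it takes over 40 s, if anything falls off the work surface, if the arm or the gripper's body presses on something with over 40 N, if the wrist force passes 120 N, or if a joint passes its speed limit or range.

## Robot

A 6-joint arm with a two-finger parallel gripper is mounted at the origin on the work surface; the furniture and walls round the work are solid. World frame = base frame: x ahead of the robot, y to its left, z up, the work surface at z = 0. Lengths are in m, angles in rad, forces in N, time in s.
With the tool pointing down it reaches from about 0.35 to 0.925 m from the base axis. Payload 6.4 kg.
Tool frame: the origin (TCP) lies midway between the tips of the shut fingers; the grasp point (between the pads) lies 19 mm behind it; z points along the fingers, y is the line along which they close (so a half turn about z gives the same grasp; the last joint's range is limited). The gripper opens to 85 mm and grips with 20 to 120 N. Pads are 22 mm wide; open, the fingers measure 114 mm over their backs; the gripper's body (76 mm by 85 mm) begins 54 mm behind the grasp point. The pads swing forward as they close: fully open they stand 13 mm farther back than shut.
Start: joints at [1.005, 0.245, 1.558, -0, 1.339, -0.174], TCP at [0.248, 0.601, 0.231] pointing down, gripper open.
Joint ranges: [-3.13, 3.13], [-1.02, 2.26], [0.13, 2.54], [-0.95, 4.09], [0.21, 2.88], [-2.74, 2.74]. Speed limits (rad/s): [2.57, 2.57, 3.14, 3.14, 3.14, 3.14].

## Interface

Orientations are given as a rotation vector (axis times angle).
In Python, from station import arm, optics gives the robot as it stands.
- The arm moves only by the tool carry_out, never from a script. Its argument "series" is a list of rows, each a list of 6 numbers: the shift along the tool's x, y, z in m, then the turn, a rotation vector about the tool's x, y, z in degrees. In form: [[tx, ty, tz, wx, wy, wz], ...]. A call has 1 to 5 rows; each row shifts and turns the commanded pose from where the row before left it, along the tool's axes as they then stand; what a row does not reach is not made up. A row lasts 1/12 s, in which the tool goes at most 41.7 mm and 7.16 degrees, less where a joint would pass 70% of its speed; a pose out of reach is approached as far as the arm can. A call is refused whole if a number of a shift passes 0.0417 or a number of a turn 7.16, either way. A call with a gripper value outside its range is refused whole. "fingers" is the closure in counts, from 0 (fully open) to 255 (shut), set as the call begins (left out, the last holds). The fingers move at their own pace and stop on an object; the grip force is fixed at half the most. Time passes only in rows, so rows that do not move let the fingers close. It gives the time, the measured TCP pose, the force, the opening and the grip force at its end, in the units of the state.
- arm.read_state(): the state, without advancing time (a new reading comes with each control period).
- optics.capture(name): name is "scene" or "top"; returns a dict with "pixels" (420x560x3 uint8, blue, green, red), "depth" (420x560 float32, m along the optical axis (not along the pixel's ray), 0 where there is no reading), "camera_matrix" (3x3 intrinsics, pixels), "dist_coeffs" ([k1, k2, p1, p2, k3] as OpenCV has them; the pictures are not rectified), "position" and "rotation" of the camera in the world. Camera axes: x right, y up, looking along -z (the intrinsics and any distortion apply to the point x, -y, -z); pixel columns grow to the right and rows downward; lengths in m; the calibration is good to about 2 mm. A picture is of the moment at which its call begins.
- arm.close_job(): hands the job in; it is judged then, once.
The state is a dict: "time_s": time; "q": joint angles; "dq": joint speeds; "joint_efforts": joint torques, N m; "position": TCP position; "ee_rot": TCP orientation; "wrist_force": force on the tool from outside, world axes, zero at the start; "wrist_torque": the same for the moment, N m; "opening": finger opening in m; "grip_force": force on a finger pad.
Only numpy, scipy, OpenCV 4.12 (cv2) and the standard library are available. Lean on these libraries where they do the work, as an engineer would, in place of code of your own. Each camera call takes 0.05 s, during which the arm holds its last target. There are 200 camera calls.

## Working session

There is one attempt and no reset: what is moved stays moved. The work goes in short steps, Python scripts to look and compute and a tool call to move; the robot and the scene stay as the last step left them, time stands still between calls to the robot, and variables do not carry over. Pictures are saved under pics/ and viewed, at most 10 in all, crops included, and the job is handed in when it is done.

Besides the shell and the picture viewer there is one more tool, called after "Emit:" by a JSON object that holds its "name" and its "arguments". carry_out: Moves the arm, as the interface text tells. Its arguments: {"type":"object","properties":{"series":{"type":"array","items":{"type":"array","items":{"type":"number"}}},"fingers":{"type":"number"}},"required":["series"]}

```bash
mkdir -p pics; cat > h.py <<'E'
import numpy as np, cv2
from station import arm, optics
def cap(n):
    c=optics.capture(n); 
    return c
def pts(c,uv):
    uv=np.array(uv,float).reshape(-1,2)
    n=cv2.undistortPoints(uv.reshape(-1,1,2),np.array(c["camera_matrix"]),np.array(c["dist_coeffs"])).reshape(-1,2)
    d=np.array([c["depth"][int(round(v)),int(round(u))] for u,v in uv])
    p=np.c_[n[:,0]*d,-n[:,1]*d,-d]
    return p@np.array(c["rotation"]).T+np.array(c["position"])
def cloud(c):
    h,w=c["depth"].shape
    u,v=np.meshgrid(np.arange(w),np.arange(h))
    return pts(c,np.c_[u.ravel(),v.ravel()]).reshape(h,w,3)
E
python3 - <<'E'
from h import *
for n in("top","scene"):
    c=cap(n); cv2.imwrite(f"pics/{n}1.png",c["pixels"]); np.savez(f"{n}1.npz",**c); print(n,c["position"],np.array(c["rotation"]).round(3).tolist(),np.array(c["camera_matrix"]).tolist())
s=arm.read_state();print(s)
E
```

```text
top [0.27099858 0.01573205 1.09059861] [0.126, -0.071, -1.547] [[404.3503307973739, 0.0, 278.4491975507185], [0.0, 404.3503307973739, 210.78195642525577], [0.0, 0.0, 1.0]]
scene [-0.22851501  1.18641233  1.22609383] [0.291, -1.104, -2.428] [[542.5007871552291, 0.0, 279.2776175214586], [0.0, 542.5007871552291, 210.1124365984761], [0.0, 0.0, 1.0]]
{'time_s': 0.1, 'q': array([ 1.00494104e+00,  2.45757102e-01,  1.55891561e+00,  4.38730443e-06,
        1.33872599e+00, -1.74121471e-01]), 'dq': array([ 0.00065342, -0.00151037, -0.00211137, -0.00113385, -0.00057248,
        0.00034749]), 'joint_efforts': array([-8.80278617e-05, -4.30676043e+01, -3.27125859e+01, -1.68944557e-04,
        2.83540467e-03, -9.56173125e-06]), 'position': array([0.24788912, 0.60031527, 0.23026966]), 'ee_rot': array([-6.11280613e-01, -3.08087739e+00,  2.64198343e-03]), 'wrist_force': array([0.29177632, 1.05088682, 0.34188033]), 'wrist_torque': array([0.05607741, 0.00366113, 0.01758283]), 'grip_force': 0.0, 'opening': 0.0857455045019513}
```

View pics/top1.png

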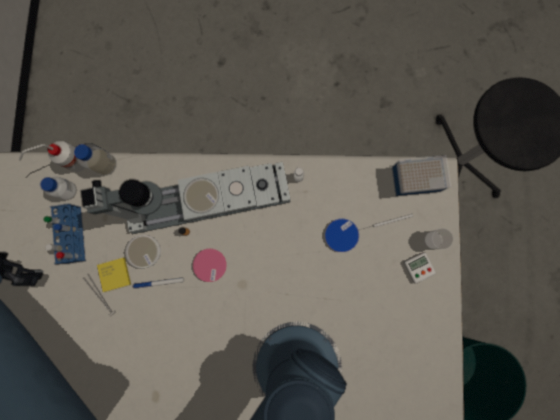

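View pics/scene1.png

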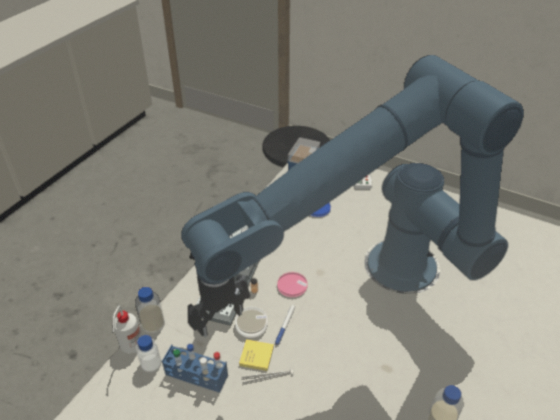

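The top view shows the stand from column (95,195) to rear (285,183). The button candidates are the black disc at (262,184) and the ring at (236,188), with the nest dish at (202,195). The pale stacked dishes at (142,251), the pink dish (210,265) and the blue dish (341,235) aren't meant. I'll enlarge and measure.

```bash
python3 - <<'E'
from h import *
c=dict(np.load("top1.npz")); P=cloud(c)
print(np.array(c["rotation"]).round(3))
im=c["pixels"][150:245,70:310]; cv2.imwrite("pics/crop1.png",cv2.resize(im,None,fx=3.3,fy=3.3,interpolation=cv2.INTER_CUBIC))
for n,u in dict(btn=(262,184),ring=(236,188),dish=(202,195),step=(275,182),bottle=(298,174),vial=(184,231),low=(142,251),head=(133,193),col=(93,197)).items(): print(n,P[u[1],u[0]].round(4))
# platform mask & edges
m=(P[...,2]>0.064)&(P[...,2]<0.076);m[:150]=0;m[245:]=0;m[:,:170]=0;m[:,310:]=0
def rect(m,t):
    n,l,s,_=cv2.connectedComponentsWithStats(m.astype(np.uint8)); k=1+s[1:,4].argmax()
    q=P[l==k][:,:2]; (cx,cy),(w,h),a=cv2.minAreaRect((q*1000).astype(np.float32)); print(t,cx,cy,w,h,a,len(q), P[l==k][:,2].mean())
rect(m,"platform(+dish holes)")
m2=(P[...,2]>0.040)&(P[...,2]<0.090);m2[:150]=0;m2[245:]=0;m2[:,:170]=0;m2[:,292:]=0
rect(m2,"carriage")
g=c["pixels"].max(2); 
mb=np.zeros(g.shape,bool); mb[174:195,252:273]=g[174:195,252:273]<60
v,u=np.nonzero(mb);print("btn dark",u.mean(),v.mean(),len(u),P[mb].mean(0))
E
```

```text
Traceback (most recent call last):
  File "h.py", line 15, in cloud
    return pts(c,np.c_[u.ravel(),v.ravel()]).reshape(h,w,3)
           ~~~^^^^^^^^^^^^^^^^^^^^^^^^^^^^^^
  File "h.py", line 11, in pts
    return p@np.array(c["rotation"]).T+np.array(c["position"])
           ~~~~~~~~~~~~~~~~~~~~~~~~~~~^~~~~~~~~~~~~~~~~~~~~~~~
ValueError: operands could not be broadcast together with shapes (235200,) (3,)
```

```bash
sed -i 's/np.array(c\["rotation"\]).T/cv2.Rodrigues(np.array(c["rotation"],float))[0].T/' h.py; python3 - <<'E'
from h import *
c=dict(np.load("top1.npz")); P=cloud(c)
im=c["pixels"][150:245,70:310]; cv2.imwrite("pics/crop1.png",cv2.resize(im,None,fx=3.3,fy=3.3,interpolation=cv2.INTER_CUBIC))
for n,u in dict(btn=(262,184),ring=(236,188),dish=(202,195),step=(275,182),bottle=(298,174),vial=(184,231),low=(142,251),head=(133,193),col=(93,197)).items(): print(n,P[u[1],u[0]].round(4))
def rect(m,t):
    n,l,s,_=cv2.connectedComponentsWithStats(m.astype(np.uint8)); k=1+s[1:,4].argmax()
    q=P[l==k]; (cx,cy),(w,h),a=cv2.minAreaRect((q[:,:2]*1000).astype(np.float32)); print(t,round(cx),round(cy),round(w),round(h),round(a,2),len(q),q[:,2].mean())
def box(lo,hi,u1):
    m=(P[...,2]>lo)&(P[...,2]<hi);m[:150]=0;m[245:]=0;m[:,:170]=0;m[:,u1:]=0;return m
rect(box(.064,.076,310),"platform")
rect(box(.040,.090,291),"carriage")
g=c["pixels"].max(2)
mb=np.zeros(g.shape,bool); mb[174:195,252:273]=g[174:195,252:273]<60
v,u=np.nonzero(mb);print("btn dark",u.mean(),v.mean(),len(u),P[mb].mean(0))
q=P[165:210,245:272];print(np.round(P[184,240:292,2],3))
E
```

```text
btn [0.4707 0.0986 0.057 ]
ring [0.456  0.1638 0.0733]
dish [0.4355 0.2499 0.0787]
step [0.4787 0.0653 0.0462]
bottle [0.4943 0.0056 0.0774]
vial [0.3447 0.3009 0.0448]
low [0.2899 0.4159 0.0291]
head [0.4074 0.3555 0.2624]
col [0.3937 0.4302 0.2865]
platform 446 216 107 191 12.53 2054 0.07032722634770075
carriage 453 187 107 310 12.56 4299 0.06492848496754512
btn dark 261.6666666666667 184.83333333333334 54 [0.46180263 0.09690804 0.09205439]
[ 0.074  0.07   0.072  0.07   0.07   0.069  0.072  0.073  0.07   0.067
  0.069  0.069  0.068  0.049  0.047  0.05   0.051  0.05   0.058  0.057
  0.059  0.052  0.057  0.058  0.06   0.054  0.052  0.052  0.048  0.046
  0.048  0.045  0.048  0.047  0.046  0.05   0.022  0.018  0.019  0.039
  0.047  0.042  0.042  0.04   0.044  0.043  0.049  0.045 -0.002 -0.003
 -0.001 -0.002]
```

View pics/crop1.png

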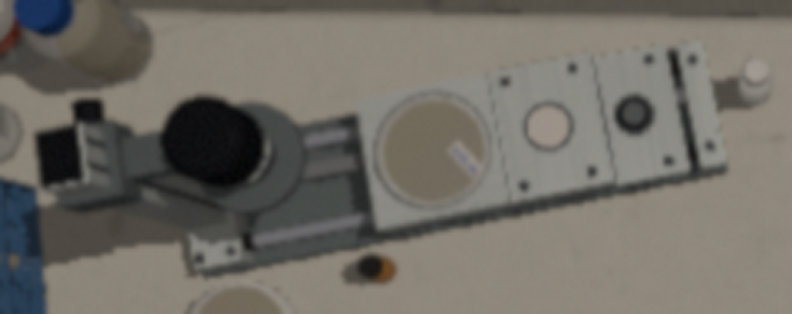

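The crop shows the lock button as the black disc at crop (634,113), top px (262,184). It measures z≈0.057, sits about 160 mm behind the dish, and is on the low step. The pale ring at (236,188) is only a hole in the platform at z 0.07. So the button is at (0.471, 0.100) and the stand's +y is about (-0.217, 0.976). I'll shut the fingers and line the tool up first, then travel inside of the camera head.

Emit:
{"name": "carry_out", "arguments": {"series": [[0,0,0,0,0,-7],[0,0,0,0,0,-7],[0,0,0,0,0,-7],[0,0,0,0,0,-7],[0,0,0,0,0,-7]], "fingers": 255}}

```text
time_s: 0.52
position: [0.248, 0.6005, 0.2306]
ee_rot: [0.353, -3.121, 0.001]
wrist_force: [-0.8, 0.1, 0.4]
opening: 0.0255
grip_force: 0.0
```

Emit:
{"name": "carry_out", "arguments": {"series": [[0.008,-0.038,0,0,0,0],[0.008,-0.038,0,0,0,0],[0.008,-0.038,0,0,0,0],[0.008,-0.038,0,0,0,0],[0.008,-0.038,0,0,0,0]]}}

```text
time_s: 0.93
position: [0.2498, 0.4047, 0.2305]
ee_rot: [0.344, -3.122, 0.001]
wrist_force: [1.1, -0.6, 0.2]
opening: -0.0002
grip_force: 0.0
```

Emit:
{"name": "carry_out", "arguments": {"series": [[0.008,-0.038,0,0,0,0],[0.008,-0.038,0,0,0,0],[-0.014,-0.037,0,0,0,0],[-0.014,-0.037,0,0,0,0],[-0.014,-0.037,0,0,0,0]]}}

```text
time_s: 1.35
position: [0.3164, 0.2281, 0.2312]
ee_rot: [-0.345, 3.122, 0.0]
wrist_force: [1.4, 0.7, -0.1]
opening: 0.0001
grip_force: 0.0
```

Emit:
{"name": "carry_out", "arguments": {"series": [[-0.014,-0.037,0,0,0,0],[-0.014,-0.037,0,0,0,0],[-0.014,-0.037,0,0,0,0],[-0.014,-0.037,0,0,0,0],[0,0,0,0,0,0]]}}

```text
time_s: 1.77
position: [0.4058, 0.0926, 0.2315]
ee_rot: [-0.331, 3.123, -0.003]
wrist_force: [-0.5, 0.7, -0.2]
opening: -0.0001
grip_force: 0.0
```

```bash
cat > rel.py <<'E'
from h import *
s=arm.read_state(); R=cv2.Rodrigues(s["ee_rot"])[0]
B=np.array([.471,.100,.056]); u=np.array([-.217,.976,0])
print("pos",s["position"].round(4),"to button+4mm in tool axes",(R.T@(B+.004*u-s["position"])).round(4),"u in tool",(R.T@u).round(3),"q",s["q"].round(2))
E
python3 rel.py
```

```text
pos [0.4058 0.0926 0.2315] to button+4mm in tool axes [-0.0652 -0.002   0.1755] u in tool [ 0.007  1.    -0.002] q [-0.05 -0.35  2.13 -0.    1.36 -1.83]
```

Emit:
{"name": "carry_out", "arguments": {"series": [[-0.033,-0.001,0,0,0,0],[-0.032,-0.001,0,0,0,0],[0,0,0.035,0,0,0],[0,0,0.035,0,0,0],[0,0,0.03,0,0,0]]}}

```text
time_s: 2.18
position: [0.4667, 0.1098, 0.1293]
ee_rot: [0.344, -3.122, -0.0]
wrist_force: [-0.5, 0.6, -1.1]
opening: 0.0001
grip_force: 0.0
```

Emit:
{"name": "carry_out", "arguments": {"series": [[0,0,0.03,0,0,0],[0,0,0.02,0,0,0],[0,0,0.01,0,0,0],[0,0,0,0,0,0],[0,0,0,0,0,0]]}}

```text
time_s: 2.6
position: [0.4674, 0.1098, 0.0717]
ee_rot: [-0.344, 3.123, 0.0]
wrist_force: [0.8, 0.0, -0.3]
opening: -0.0002
grip_force: 0.0
```

```bash
python3 rel.py; python3 - <<'E'
from h import *
c=cap("top"); cv2.imwrite("pics/t2.png",cv2.resize(c["pixels"][120:260,160:320],None,fx=4,fy=4,interpolation=cv2.INTER_CUBIC))
E
```

```text
pos [0.4674 0.1098 0.0717] to button+4mm in tool axes [-0.0014 -0.0063  0.0157] u in tool [-0.  1. -0.] q [-0.01  0.06  2.09  0.    0.99 -1.8 ]
```

View pics/t2.png

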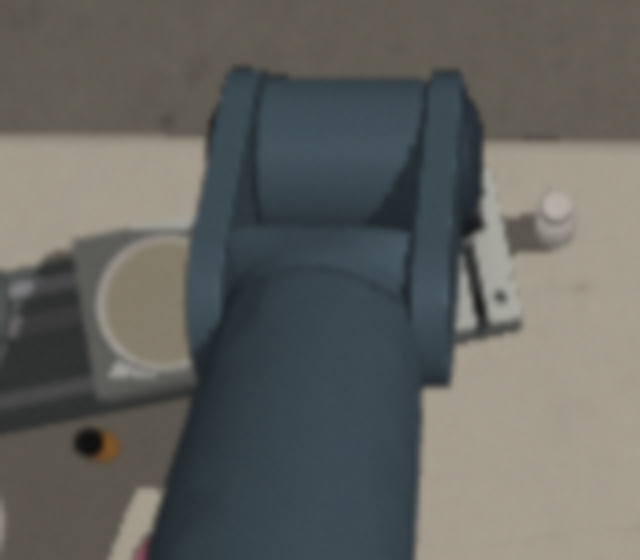

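The arm hides the button, as expected; the dish lies untouched in its nest (165,300). I'll shift back 6 mm and descend slowly, watching the force.

Emit:
{"name": "carry_out", "arguments": {"series": [[-0.001,-0.006,0,0,0,0],[0,0,0.006,0,0,0],[0,0,0.006,0,0,0],[0,0,0,0,0,0],[0,0,0,0,0,0]]}}

```text
time_s: 3.07
position: [0.4691, 0.1039, 0.0589]
ee_rot: [0.343, -3.122, -0.0]
wrist_force: [-0.0, -0.1, 0.1]
opening: 0.0001
grip_force: 0.0
```

Emit:
{"name": "carry_out", "arguments": {"series": [[0,0,0.002,0,0,0],[0,0,0.002,0,0,0],[0,0,0.002,0,0,0],[0,0,0,0,0,0],[0,0,0,0,0,0]]}}

```text
time_s: 3.48
position: [0.4697, 0.104, 0.0537]
ee_rot: [-0.344, 3.123, -0.0]
wrist_force: [-1.8, -0.5, 5.0]
opening: 0.0
grip_force: 2.5
```

Contact came at about the expected height, with 5 N on the spring. Now I'll press fully down.

Emit:
{"name": "carry_out", "arguments": {"series": [[0,0,0.002,0,0,0],[0,0,0.002,0,0,0],[0,0,0.001,0,0,0],[0,0,0,0,0,0],[0,0,0,0,0,0]]}}

```text
time_s: 3.9
position: [0.4699, 0.104, 0.0499]
ee_rot: [0.344, -3.122, 0.0]
wrist_force: [-6.8, -0.1, 14.6]
opening: 0.0002
grip_force: 7.6
```

Emit:
{"name": "carry_out", "arguments": {"series": [[0,0.002,0,0,0,0],[0,0.003,0,0,0,0],[0,0.004,0,0,0,0],[0,0.004,0,0,0,0],[0,0.004,0,0,0,0]]}}

```text
time_s: 4.32
position: [0.4662, 0.1202, 0.0499]
ee_rot: [0.344, -3.122, 0.002]
wrist_force: [-5.7, -3.8, 14.8]
opening: 0.0001
grip_force: 7.4
```

Emit:
{"name": "carry_out", "arguments": {"series": [[0,0.005,0,0,0,0],[0,0.006,0,0,0,0],[0,0.006,0,0,0,0],[0,0.006,0,0,0,0],[0,0.006,0,0,0,0]]}}

```text
time_s: 4.73
position: [0.4599, 0.1487, 0.0499]
ee_rot: [0.344, -3.122, 0.002]
wrist_force: [-6.0, -2.9, 15.4]
opening: -0.0
grip_force: 7.5
```

Emit:
{"name": "carry_out", "arguments": {"series": [[0,0.006,0,0,0,0],[0,0.006,0,0,0,0],[0,0.006,0,0,0,0],[0,0.006,0,0,0,0],[0,0.005,0,0,0,0]]}}

```text
time_s: 5.15
position: [0.4535, 0.1773, 0.0499]
ee_rot: [0.345, -3.122, 0.002]
wrist_force: [-6.5, -3.3, 14.8]
opening: -0.0003
grip_force: 7.5
```

Emit:
{"name": "carry_out", "arguments": {"series": [[0,0.006,0,0,0,0],[0,0.006,0,0,0,0],[0,0.006,0,0,0,0],[0,0.005,0,0,0,0],[0,0.004,0,0,0,0]]}}

```text
time_s: 5.57
position: [0.4476, 0.2037, 0.0499]
ee_rot: [0.345, -3.122, 0.001]
wrist_force: [-5.5, -2.3, 14.6]
opening: 0.0
grip_force: 7.5
```

Emit:
{"name": "carry_out", "arguments": {"series": [[0,0.003,0,0,0,0],[0,0.002,0,0,0,0],[0,0.002,0,0,0,0],[0,0.002,0,0,0,0],[0,0,0,0,0,0]]}}

```text
time_s: 5.98
position: [0.446, 0.2119, 0.0499]
ee_rot: [-0.346, 3.122, -0.003]
wrist_force: [-4.2, -5.7, 13.3]
opening: 0.0002
grip_force: 7.2
```

Emit:
{"name": "carry_out", "arguments": {"series": [[0,0.002,0,0,0,0],[0,0.002,0,0,0,0],[0,0.001,0,0,0,0],[0,0,0,0,0,0],[0,0,0,0,0,0]]}}

```text
time_s: 6.4
position: [0.4462, 0.2166, 0.0499]
ee_rot: [-0.344, 3.119, -0.003]
wrist_force: [0.9, -4.9, 9.2]
opening: 0.0002
grip_force: 4.6
```

```bash
python3 - <<'E'
from h import *
c=cap("top"); cv2.imwrite("pics/t3.png",cv2.resize(c["pixels"][120:260,70:310],None,fx=3.3,fy=3.3,interpolation=cv2.INTER_CUBIC))
E
```

```text
(no output)
```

View pics/t3.png

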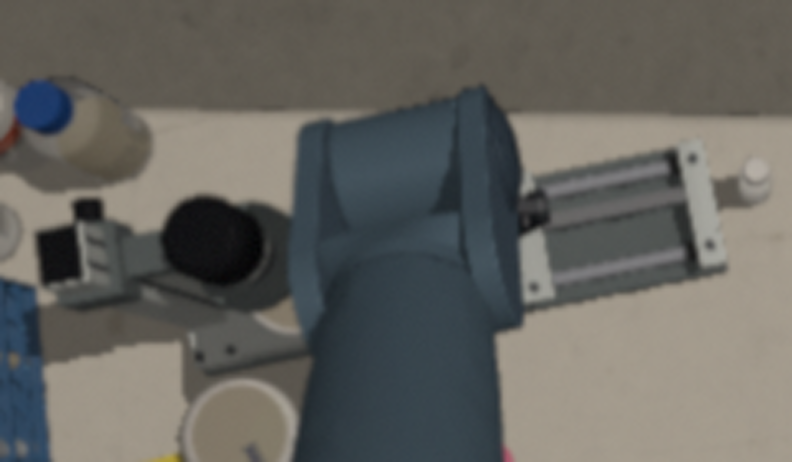

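The view shows the carriage run forward: its rear edge is at crop (537,270) and its front edge is under the ring light. I'll check the rear edge by depth before letting go.

```bash
python3 - <<'E'
from h import *
c=cap("top"); P=cloud(c)
u=np.array([-.217,.976]);x=np.array([.976,.217]);B=np.array([.471,.1])
d=P[...,:2]-B; s=d@u; t=d@x
m=(abs(t+.040)<.008)&(s>.03)&(s<.11)
i=np.argsort(s[m]); 
for a,z in zip(s[m][i][::2],P[...,2][m][i][::2]): print(f"{a*1000:.0f}:{z*1000:.0f}",end=" ")
E
```

```text
30:30 32:18 32:38 32:19 33:38 34:19 35:35 35:30 37:21 37:21 38:19 39:36 40:37 40:19 41:15 42:20 43:19 43:31 44:29 45:41 45:36 46:21 47:31 48:17 48:17 49:17 50:39 51:34 51:32 52:39 53:19 54:31 54:31 56:37 56:18 57:19 58:37 59:20 59:20 60:15 61:308 61:293 61:315 62:33 62:313 62:322 62:336 62:366 62:19 62:293 62:347 63:336 63:358 63:315 63:284 63:320 63:385 63:305 63:376 63:307 63:372 63:297 63:298 63:321 63:350 63:367 63:299 63:331 63:351 63:322 63:362 63:368 63:380 63:37 64:377 64:38 64:379 64:385 64:385 65:20 65:380 66:380 66:35 66:387 66:381 67:38 67:382 67:385 68:377 68:19 68:387 69:383 69:378 70:18 70:382 70:385 70:385 70:16 71:383 71:382 71:385 71:26 72:34 72:34 73:33 73:378 73:385 73:32 73:384 74:19 74:35 74:379 75:36 75:50 75:384 75:381 75:48 75:382 76:385 76:49 76:381 77:383 77:385 77:385 77:48 78:47 79:51 80:51 80:50 81:49 83:47 83:45 84:48 85:50 85:49 86:47 87:386 88:47 88:52 89:52 90:49 90:51 92:324 92:45 93:328 94:49 94:49 95:327 96:387 96:49 97:328 97:388 98:46 101:386 104:324 107:386
```

The rear edge is at 75 mm against 74 mm expected, so the carriage is at the end stop. I'll lift straight up.

Emit:
{"name": "carry_out", "arguments": {"series": [[0,0,-0.003,0,0,0],[0,0,-0.004,0,0,0],[0,0,-0.006,0,0,0],[0,0,-0.01,0,0,0],[0,0,0,0,0,0]]}}

```text
time_s: 6.92
position: [0.4451, 0.2176, 0.0729]
ee_rot: [-0.343, 3.12, 0.001]
wrist_force: [0.3, 0.0, -0.0]
opening: -0.0001
grip_force: 0.0
```

Emit:
{"name": "carry_out", "arguments": {"series": [[0,-0.03,-0.02,0,0,0],[0,-0.035,-0.02,0,0,0],[0,-0.035,-0.02,0,0,0],[0,-0.035,-0.02,0,0,0],[0,-0.03,-0.02,0,0,0]]}}

```text
time_s: 7.33
position: [0.4799, 0.0545, 0.1721]
ee_rot: [0.343, -3.123, -0.0]
wrist_force: [1.6, 0.4, 0.5]
opening: -0.0
grip_force: 0.0
```

Emit:
{"name": "carry_out", "arguments": {"series": [[0.02,-0.03,-0.02,0,0,0],[0.02,-0.03,-0.02,0,0,0],[0.02,-0.03,0,0,0,0],[0,0,0,0,0,0],[0,0,0,0,0,0]]}}

```text
time_s: 7.75
position: [0.4406, -0.0459, 0.2114]
ee_rot: [-0.338, 3.123, 0.0]
wrist_force: [0.4, -0.1, 0.3]
opening: 0.0001
grip_force: 0.0
```

```bash
python3 - <<'E'
from h import *
c=cap("top"); P=cloud(c); cv2.imwrite("pics/t4.png",cv2.resize(c["pixels"][120:290,70:310],None,fx=3.3,fy=3.3,interpolation=cv2.INTER_CUBIC))
u=np.array([-.217,.976]);x=np.array([.976,.217]);B=np.array([.471,.1])
d=P[...,:2]-B; s=d@u; t=d@x
for n,a,r in(("button",.110,.008),("step",.110,.025)):
    m=(np.hypot(s-a,t)<r)&(P[...,2]<.3); 
    if n=="step": m&=np.hypot(s-a,t)>.016
    print(n,m.sum(),np.median(P[m][:,2]) if m.any() else None)
m=(P[...,2]>.043)&(P[...,2]<.053)&(abs(t)<.045)&(s>.03)&(s<.14); print("step s range",np.percentile(s[m],[1,99]))
print(arm.read_state()["wrist_force"])
E
```

```text
button 28 0.05650241169654835
step 172 0.04855924670052625
step s range [0.0740297  0.13329961]
[ 0.24653773 -0.54983888 -0.26973846]
```

View pics/t4.png

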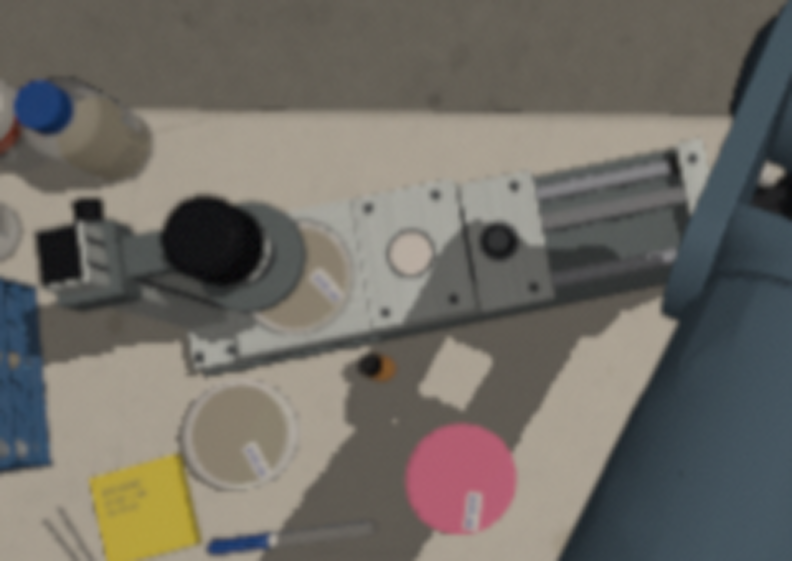

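The carriage is at the end stop with the dish under the ring light (crop 300,275). The button (497,240) is up at 56.5 mm. The vial and spare dishes haven't moved, and the arm is clear.

```bash
python3 -c "
from station import arm
print(arm.close_job())"
```

```text
the job is handed in; nothing more can be done
None
```

The job is handed in, with no verdict shown: the carriage is at the end stop, the lock button is up, the dish lies in its nest under the camera, and the arm is clear.

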